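# Walk the panel-presence switches of a conveyor by hand

## Task

Before the shift, prove the five panel-presence switches of the little conveyor: run a fingertip along the row of orange rollers from the infeed end (yellow noses) to the outfeed end, pushing each roller lever down until its switch trips and letting it spring back before the next one goes down. Keep a light touch on the conveyor and its levers, and leave the LED panel, gauge, jar and screwdriver where they are. At the end all five levers are up again.

Things in the scene. Friction and masses are not known exactly. Their poses are not given: they have to be found in the camera images.
- conveyor: Fixed benchtop conveyor: two aluminium rails 530 mm long, 20 mm wide, centred at own x = -30 (near) and +130 mm, black belts on top 80 mm above the table. Origin on the table under the middle of the row of five black switches, which runs along own x = 0, open on both sides. Own y runs along the rails to the infeed end (on the robot's left, yellow noses 8 mm above the belts at y 171 to 205 mm), z up.
- roller1_top (a point): Top of the orange roller of switch 1 (the infeed end), counted from the infeed end. Roller 12 mm in diameter, 9 mm wide, turning freely; neighbours stand 62 mm apart along the rails. At rest its top is 89 mm above the table, 9 mm above the belts; it goes down with its lever.
- lever1 (a joint): Lever 1, rad: 0 = up (rest), 0.10 = trips (roller 3.5 mm down), 0.25 = stop (9 mm down). Steel arm, hinge 36 mm to the infeed side of the roller and 22 mm below its top, rising to the roller; spring 0.5 to 2 N at the roller returns it. A fingertip sliding from infeed to outfeed, its end 4 to 8 mm below the resting roller tops, runs up the arm and over the roller.
- roller2_top (a point): Top of the orange roller of switch 2, counted from the infeed end. Roller 12 mm in diameter, 9 mm wide, turning freely; neighbours stand 62 mm apart along the rails. At rest its top is 89 mm above the table, 9 mm above the belts; it goes down with its lever.
- lever2 (a joint): Lever 2, rad: 0 = up (rest), 0.10 = trips (roller 3.5 mm down), 0.25 = stop (9 mm down). Steel arm, hinge 36 mm to the infeed side of the roller and 22 mm below its top, rising to the roller; spring 0.5 to 2 N at the roller returns it. A fingertip sliding from infeed to outfeed, its end 4 to 8 mm below the resting roller tops, runs up the arm and over the roller.
- roller3_top (a point): Top of the orange roller of switch 3, counted from the infeed end. Roller 12 mm in diameter, 9 mm wide, turning freely; neighbours stand 62 mm apart along the rails. At rest its top is 89 mm above the table, 9 mm above the belts; it goes down with its lever.
- lever3 (a joint): Lever 3, rad: 0 = up (rest), 0.10 = trips (roller 3.5 mm down), 0.25 = stop (9 mm down). Steel arm, hinge 36 mm to the infeed side of the roller and 22 mm below its top, rising to the roller; spring 0.5 to 2 N at the roller returns it. A fingertip sliding from infeed to outfeed, its end 4 to 8 mm below the resting roller tops, runs up the arm and over the roller.
- roller4_top (a point): Top of the orange roller of switch 4, counted from the infeed end. Roller 12 mm in diameter, 9 mm wide, turning freely; neighbours stand 62 mm apart along the rails. At rest its top is 89 mm above the table, 9 mm above the belts; it goes down with its lever.
- lever4 (a joint): Lever 4, rad: 0 = up (rest), 0.10 = trips (roller 3.5 mm down), 0.25 = stop (9 mm down). Steel arm, hinge 36 mm to the infeed side of the roller and 22 mm below its top, rising to the roller; spring 0.5 to 2 N at the roller returns it. A fingertip sliding from infeed to outfeed, its end 4 to 8 mm below the resting roller tops, runs up the arm and over the roller.
- roller5_top (a point): Top of the orange roller of switch 5 (the outfeed end), counted from the infeed end. Roller 12 mm in diameter, 9 mm wide, turning freely; neighbours stand 62 mm apart along the rails. At rest its top is 89 mm above the table, 9 mm above the belts; it goes down with its lever.
- lever5 (a joint): Lever 5, rad: 0 = up (rest), 0.10 = trips (roller 3.5 mm down), 0.25 = stop (9 mm down). Steel arm, hinge 36 mm to the infeed side of the roller and 22 mm below its top, rising to the roller; spring 0.5 to 2 N at the roller returns it. A fingertip sliding from infeed to outfeed, its end 4 to 8 mm below the resting roller tops, runs up the arm and over the roller.
- panel: Loose white LED panel, 168 x 100 x 3 mm, 130 g, lying across both belts at the outfeed end; origin at the centre of its underside. Its near edge is about 70 mm past roller 5.
- gauge: Loose aluminium setting gauge, upright cylinder 36 mm diameter, 78 mm high with a green button on top, standing on the table on the robot's side of the conveyor; origin under its centre.
- jar: Loose small jar, 48 mm diameter, 65 mm high, standing on the table on the robot's side of the conveyor; origin under its centre.
- screwdriver: Loose screwdriver, 170 mm long, lying on the table beyond the conveyor; origin under its middle.
There are look-alikes about, which are no part of the job. What is meant by the screwdriver is not turquoise or white, and is the smaller of those in its own colour.

How it is judged:
By the outcome, as a careful person would: the job done as asked, in the order asked, and still so for the second after the job is handed in, with the robot touching nothing.
It also fails if it takes over 45 s, if anything falls off the work surface, if the arm or the gripper's body presses on something with over 40 N, if the wrist force passes 120 N, or if a joint passes its speed limit or range.

## Robot

A 7-joint arm with a two-finger parallel gripper is mounted at the origin on the work surface. World frame = base frame: x ahead of the robot, y to its left, z up, the work surface at z = 0. Lengths are in m, angles in rad, forces in N, time in s.
With the tool pointing down it reaches from about 0.425 to 0.925 m from the base axis. Payload 6.8 kg.
Tool frame: the origin (TCP) lies at the very end of the fingers, on their centre line; the grasp point (between the pads) lies bot.grip_point_offset behind it (bot.grip_point_offset is the distance from the TCP to the grasp point, in m); z points along the fingers, y is the line along which they close (so a half turn about z gives the same grasp; the last joint's range is limited). The gripper opens to 85 mm and grips with 20 to 120 N. Pads are 22 mm wide; open, the fingers measure 114 mm over their backs; the gripper's body (76 mm by 85 mm) begins 54 mm behind the grasp point. The pads swing forward as they close: fully open they stand 13 mm farther back than shut.
Start: joints at [-1.282, 0.477, 0.022, 1.555, -0.011, 1.109, -0.083], TCP at [0.261, 0.623, 0.231] pointing down, gripper open.
Joint ranges: [-2.96, 2.96], [-0.34, 2.1], [-1.41, 1.46], [0.24, 2.44], [-1.37, 4.51], [0.17, 1.92], [-2.96, 2.96]. Speed limits (rad/s): [2.39, 2.39, 3.14, 3.14, 3.14, 3.14, 3.14].

## Interface

Orientations are given as a unit quaternion [w, x, y, z].
In Python, from station import bot, imaging gives the robot as it stands. The module is installed in compiled form; this text tells all that it offers.
- The arm moves only by the tool carry_out, never from a script. Its argument "targets" is one flat list of numbers, 5 for each row, row after row: the closure in counts, from 0 (fully open) to 255 (shut), then the shift along the world's x, y, z in mm, then the turn about the world's z in degrees. A call has 1 to 20 rows; each row shifts and turns the commanded pose from where the row before left it; what a row does not reach is not made up. A row lasts 1/10 s, in which the tool goes at most 50 mm and 8.59 degrees, less where a joint would pass 70% of its speed; a pose out of reach is approached as far as the arm can. A call is refused whole if a number of a shift passes 50 or a number of a turn 8.59, either way. A call with a gripper value outside its range is refused whole. The fingers move at their own pace and stop on an object; "newtons" is the grip in N (left out, the last holds). Time passes only in rows, so rows that do not move let the fingers close. It gives the time, the measured TCP pose, the force, the opening and the grip force at its end, in the units of the state.
- bot.get_obs(): the state, without advancing time (a new reading comes with each control period).
- imaging.read_camera(name): name is "scene" or "top" or "wrist"; returns a dict with "frame" (400x640x3 uint8, red, green, blue), "fov_y" (degrees; the focal length in pixels is half the picture's height over the tangent of half this angle, whatever the lens; pixels are square), "cx", "cy" (the principal point, pixels), "pose" (4x4, takes a point from camera to world coordinates); the wrist camera has in their place "tool_from_camera" (4x4, takes a point from camera to tool coordinates, whose origin is the TCP and whose axes are the flange's). Camera axes: x right, y up, looking along -z (the intrinsics and any distortion apply to the point x, -y, -z); pixel columns grow to the right and rows downward; lengths in m; the calibration is good to about 2 mm. A picture is of the moment at which its call begins: read the wrist's pose just before it. There is no depth.
- bot.hand_in(): hands the job in; it is judged then, once.
The state is a dict: "t": time; "q": joint angles; "joint_vel": joint speeds; "joint_torque": joint torques, N m; "eef_pos": TCP position; "tool_rot": TCP orientation; "contact_force": force on the tool from outside, world axes, zero at the start; "torque": the same for the moment, N m; "gripper_width": opening from 0.0 (shut) to 1.0 (fully open); "grasp_force": force on a finger pad.
Only numpy, scipy, OpenCV 4.12 (cv2) and the standard library are available. Lean on these libraries where they do the work, as an engineer would, in place of code of your own. Each camera call takes 0.05 s, during which the arm holds its last target. There are 200 camera calls.

## Working session

There is one attempt and no reset: what is moved stays moved. The work goes in short steps, Python scripts to look and compute and a tool call to move; the robot and the scene stay as the last step left them, time stands still between calls to the robot, and variables do not carry over. Pictures are saved under pics/ and viewed, at most 10 in all, crops included, and the job is handed in when it is done.

Besides the shell and the picture viewer there is one more tool, called after "Call:" by a JSON object that holds its "name" and its "arguments", one argument or row to a line. carry_out: Moves the arm, as the interface text tells. Its arguments: {"type":"object","properties":{"targets":{"type":"array","items":{"type":"number"}},"newtons":{"type":"number"}},"required":["targets"]}

```bash
mkdir -p pics; cat > h.py <<'E'
import numpy as np, cv2
from station import bot, imaging
def cast(c,u,v,z):
    f=c["frame"].shape[0]/2/np.tan(np.radians(c["fov_y"])/2)
    d=c["pose"][:3,:3]@np.array([(u-c["cx"])/f,-(v-c["cy"])/f,-1]); o=c["pose"][:3,3]
    return o+d*(z-o[2])/d[2]
E
python3 - <<'E'
from h import *
for n in("scene","top"):
    c=imaging.read_camera(n); print(n,{k:v for k,v in c.items() if k!="frame"})
    cv2.imwrite(f"pics/{n}0.png",c["frame"][:,:,::-1]); np.save(n,c,allow_pickle=True)
    hsv=cv2.cvtColor(c["frame"],cv2.COLOR_RGB2HSV)
    for nm,lo,hi in(("or",(5,150,120),(17,255,255)),("ye",(20,130,120),(34,255,255))):
        m=cv2.inRange(hsv,lo,hi); k,_,s,ce=cv2.connectedComponentsWithStats(m)
        for i in range(1,k):
            if s[i,4]>8: print(nm,s[i],ce[i].round(1),cast(c,*ce[i],.086 if nm=="or" else .088).round(4))
o=bot.get_obs();print(o["t"],o["eef_pos"],o["tool_rot"],bot.grip_point_offset)
E
```

```text
scene {'fov_y': 51.60596757642096, 'cx': 316.4529738684332, 'cy': 196.25437570263455, 'pose': array([[ 0.56535541, -0.5210637 ,  0.63942621,  1.12506585],
       [ 0.82473618,  0.36982243, -0.42783361, -0.31505506],
       [-0.01354559,  0.76923598,  0.6388212 ,  0.69774348],
       [ 0.        ,  0.        ,  0.        ,  1.        ]])}
or [355 189   5   4  14] [356.8 190.4] [0.5497 0.1842 0.086 ]
or [334 199   5   4  14] [335.8 200.4] [0.5504 0.1224 0.086 ]
or [312 209   5   5  15] [313.7 211. ] [0.5514 0.0606 0.086 ]
or [288 221   5   4  15] [289.9 222.4] [ 0.5524 -0.0018  0.086 ]
or [263 233   5   4  17] [264.9 234.4] [ 0.5533 -0.0636  0.086 ]
ye [580 162  43  31 215] [599.6 180.3] [0.8563 0.6774 0.088 ]
ye [359 168  12   6  33] [364.9 171. ] [0.5033 0.2471 0.088 ]
ye [417 210  13   8  55] [423.2 213.5] [0.6985 0.2503 0.088 ]
ye [209 299  11  17  19] [214.3 307.3] [ 0.6622 -0.2246  0.088 ]
top {'fov_y': 55.453077694643035, 'cx': 317.37026637515925, 'cy': 205.2035524818538, 'pose': array([[ 0.00650515,  0.99858797, -0.05272334,  0.44827154],
       [-0.99990409,  0.00585097, -0.01255268,  0.08530147],
       [-0.01222647,  0.05279994,  0.99853026,  0.9672111 ],
       [ 0.        ,  0.        ,  0.        ,  1.        ]])}
or [332 179   4   3   9] [333.2 180. ] [0.5537 0.0599 0.086 ]
or [358 179   4   3  11] [359.4 179.9] [ 0.5542 -0.0008  0.086 ]
or [278 180   5   3  13] [280.3 181. ] [0.5508 0.1831 0.086 ]
or [305 180   4   3  11] [306.6 180.9] [0.5513 0.1217 0.086 ]
ye [ 29  46  48  46 355] [56.7 70.7] [0.8113 0.7184 0.088 ]
ye [246 117  13   5  56] [251.6 118.8] [0.6968 0.252  0.088 ]
ye [246 200  14   5  67] [252.6 202. ] [0.5012 0.2467 0.088 ]
0.1 [0.26066978 0.62203652 0.23039568] [-1.02081490e-04  1.97105743e-01  9.80381856e-01 -8.55393577e-04] 0.0187
```

View pics/top0.png

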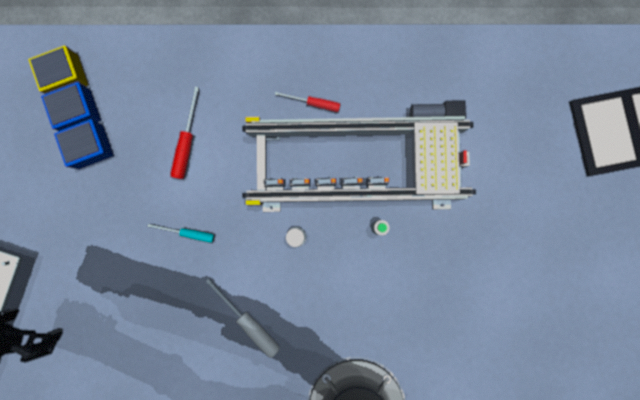

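View pics/scene0.png

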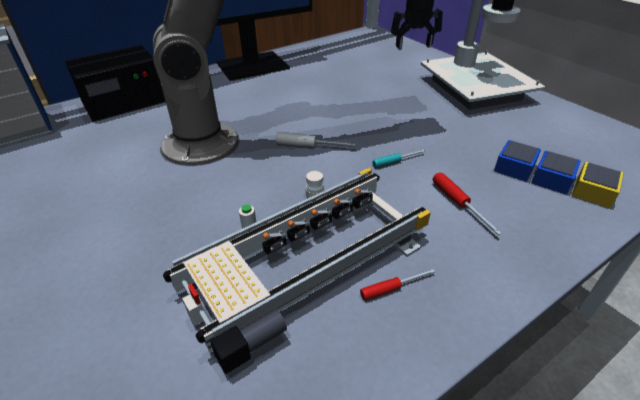

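The top view shows the conveyor with its orange rollers at about (280–385, 180) and yellow noses at (252, 118/202), so infeed is to the left. The panel is at (437, 157), the jar at (295, 237) and the gauge at (381, 228). Red screwdrivers lie at (310, 102), which is the smaller one beyond the conveyor and so the one meant, and at (185, 140), which is larger. Neither gets touched. The scene view agrees, with five rollers from (357, 190) to (265, 234).

First I'll shut the fingers and go above the infeed side of roller 1.

Call:
{"name": "carry_out", "arguments": {
  "targets": [255,24,-34,0,7.9,255,24,-34,0,7.9,255,24,-34,0,7.9,255,24,-34,0,0,255,24,-34,0,0,255,24,-34,0,0,255,24,-34,0,0,255,24,-34,0,0,255,24,-34,0,0,255,24,-34,0,0,255,24,-34,0,0,255,24,-34,0,0,255,0,0,0,0,255,0,0,0,0,255,0,0,0,0],
  "newtons": 20
}}

```text
t: 1.6
eef_pos: [0.548, 0.2158, 0.231]
tool_rot: [-0.0, -0.009, 1.0, 0.0]
contact_force: [0.3, 0.2, -0.6]
gripper_width: -0.002
grasp_force: 0.0
```

```bash
python3 - <<'E'
from h import *
from scipy.spatial.transform import Rotation as R
o=bot.get_obs();c=imaging.read_camera("wrist")
q=o["tool_rot"];T=np.eye(4);T[:3,:3]=R.from_quat([*q[1:],q[0]]).as_matrix();T[:3,3]=o["eef_pos"]
print(o["t"],o["eef_pos"],T[:3,1],o["gripper_width"],o["contact_force"])
c["pose"]=T@c["tool_from_camera"];print({k:v for k,v in c.items() if k!="frame"})
cv2.imwrite("pics/w1.png",c["frame"][:,:,::-1])
m=cv2.inRange(cv2.cvtColor(c["frame"],cv2.COLOR_RGB2HSV),(5,150,100),(17,255,255));k,_,s,ce=cv2.connectedComponentsWithStats(m)
for i in range(1,k):
    if s[i,4]>15: print(s[i],cast(c,*ce[i],.086).round(4))
E
```

```text
1.6 [0.54801997 0.21578115 0.23097815] [-1.84397039e-02  9.99829875e-01  4.45258847e-04] -0.002023780622123992 [ 0.25588523  0.16339021 -0.58470766]
{'fov_y': 70.63881944716442, 'cx': 315.3972112852349, 'cy': 203.00081203885688, 'tool_from_camera': array([[-4.40960327e-04,  9.55533315e-01,  2.94882840e-01,
         7.38673339e-02],
       [ 9.99998962e-01,  1.68248532e-05,  1.44085414e-03,
        -4.92034406e-04],
       [ 1.37182277e-03,  2.94883169e-01, -9.55532330e-01,
        -1.42225365e-01],
       [ 0.00000000e+00,  0.00000000e+00,  0.00000000e+00,
         1.00000000e+00]]), 'pose': array([[-1.80001404e-02, -9.55658922e-01, -2.93925194e-01,
         4.74313314e-01],
       [ 9.99837555e-01, -1.74773291e-02, -4.40537540e-03,
         2.13866301e-01],
       [-9.26991054e-04, -2.93956745e-01,  9.55818274e-01,
         3.73274822e-01],
       [ 0.00000000e+00,  0.00000000e+00,  0.00000000e+00,
         1.00000000e+00]])}
[169 189   6   8  32] [0.5537 0.0641 0.086 ]
[222 189  11   8  56] [0.5527 0.1229 0.086 ]
[283 189   8   8  55] [0.5519 0.1845 0.086 ]
[ 50 190   9   7  38] [ 0.5563 -0.06    0.086 ]
[109 190   8   7  36] [0.5551 0.002  0.086 ]
```

View pics/w1.png

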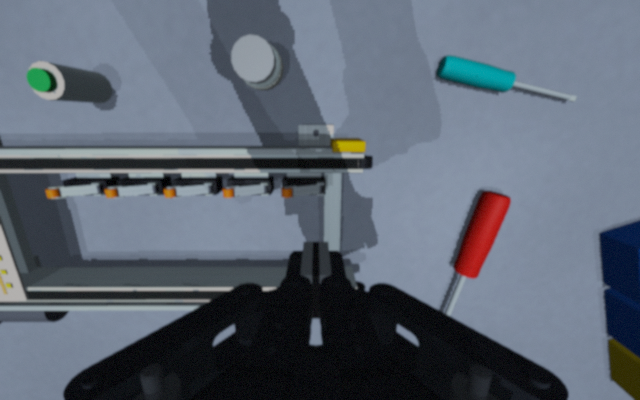

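The wrist view shows the rollers in a row at v≈190, u 50–287, and the shut fingertip at (315, 250) on the infeed side of roller 1. Next I'll shift 3 mm and go down.

Call:
{"name": "carry_out", "arguments": {
  "targets": [255,3,0,-40,0,255,0,0,-40,0,255,0,0,-35,0,255,0,0,-18,0,255,0,0,-10,0,255,0,0,-5,0,255,0,0,0,0,255,0,0,0,0]
}}

```text
t: 2.45
eef_pos: [0.5525, 0.2152, 0.0844]
tool_rot: [0.001, -0.009, 1.0, 0.0]
contact_force: [-0.6, -0.4, -0.4]
gripper_width: 0.002
grasp_force: 0.0
```

```bash
python3 - <<'E'
from h import *
o=bot.get_obs();print(o["t"],o["eef_pos"],o["contact_force"])
c=imaging.read_camera("scene");cv2.imwrite("pics/s1.png",cv2.resize(c["frame"][140:260,240:440,::-1],None,fx=4,fy=4,interpolation=cv2.INTER_CUBIC))
E
```

```text
2.45 [0.55254988 0.21516642 0.08442849] [-0.6400551  -0.40671268 -0.38533874]
```

View pics/s1.png

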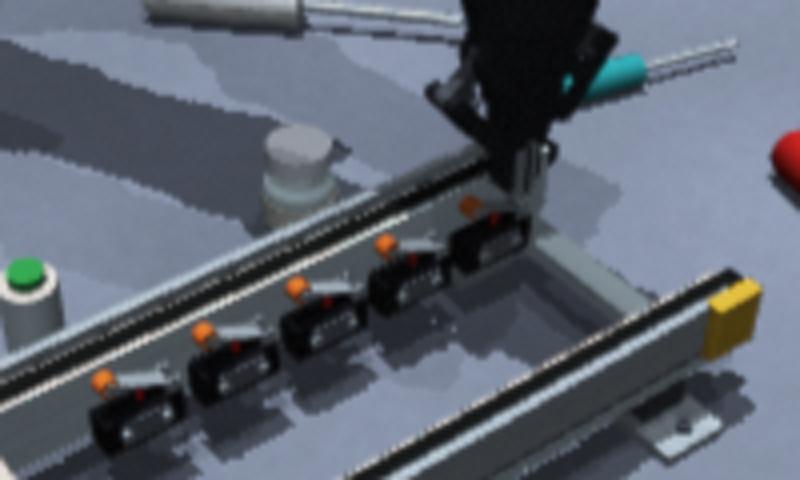

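The tip stands free in the lane just infeed of roller 1 (crop 470, 205), and all the levers are up. I'll lower it 1.5 mm and slide over roller 1.

Call:
{"name": "carry_out", "arguments": {
  "targets": [255,0,0,-1.5,0,255,0,-5,0,0,255,0,-5,0,0,255,0,-5,0,0,255,0,-5,0,0,255,0,-5,0,0,255,0,-5,0,0,255,0,0,0,0]
}}

```text
t: 3.3
eef_pos: [0.5522, 0.1832, 0.082]
tool_rot: [0.0, -0.008, 1.0, -0.0]
contact_force: [1.1, -1.0, 1.6]
gripper_width: 0.004
grasp_force: 0.8
```

```bash
python3 - <<'E'
from h import *
o=bot.get_obs();print(o["t"],o["eef_pos"],o["contact_force"])
c=imaging.read_camera("scene");cv2.imwrite("pics/s2.png",cv2.resize(c["frame"][140:260,240:440,::-1],None,fx=4,fy=4,interpolation=cv2.INTER_CUBIC))
E
```

```text
3.3 [0.55218324 0.18318442 0.0819586 ] [ 1.12897387 -0.99232111  1.59685712]
```

View pics/s2.png

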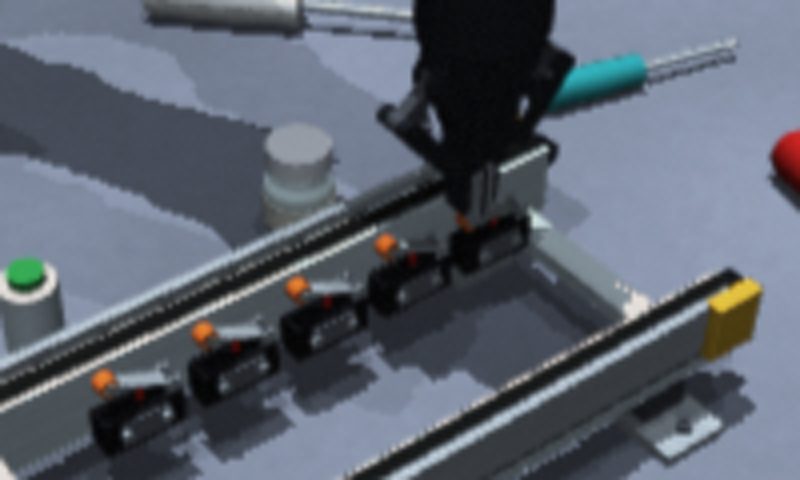

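Roller 1 is down under the tip, about 7 mm with 1.6 N on it. I'll continue over the row.

Call:
{"name": "carry_out", "arguments": {
  "targets": [255,0,-5,0.3,0,255,0,-5,0,0,255,0,-5,0,0,255,0,-5,0,0,255,0,-5,0,0,255,0,-5,0,0,255,0,0,0,0,255,0,0,0,0]
}}

```text
t: 4.15
eef_pos: [0.5518, 0.1545, 0.0821]
tool_rot: [-0.0, -0.008, 1.0, 0.0]
contact_force: [0.1, 0.0, 0.1]
gripper_width: 0.002
grasp_force: 0.0
```

```bash
python3 - <<'E'
from h import *
o=bot.get_obs();print(o["t"],o["eef_pos"],o["contact_force"])
c=imaging.read_camera("scene");cv2.imwrite("pics/s3.png",cv2.resize(c["frame"][140:260,240:440,::-1],None,fx=4,fy=4,interpolation=cv2.INTER_CUBIC))
E
```

```text
4.15 [0.55181511 0.15453053 0.08209429] [0.10803401 0.01535174 0.10984913]
```

View pics/s3.png

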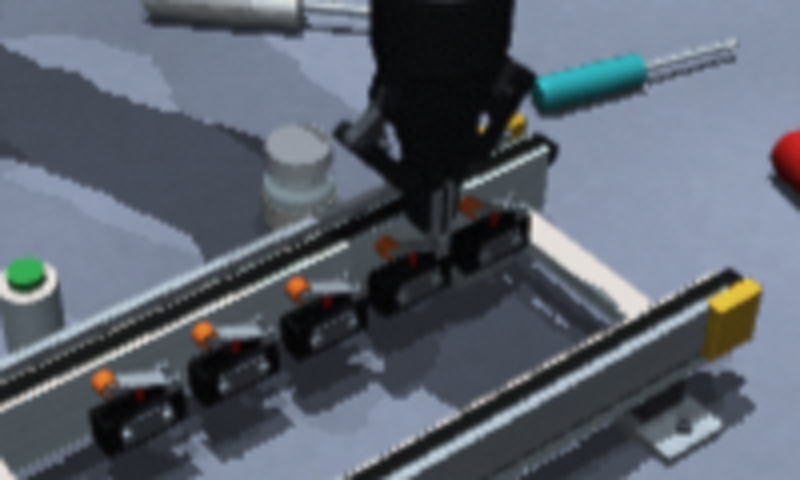

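Roller 1 is up again (470, 205), and the tip is clear between rollers 1 and 2 with no force on it. On I go over 2 and 3.

Call:
{"name": "carry_out", "arguments": {
  "targets": [255,0.2,-5,0.3,0,255,0.1,-5,0,0,255,0.1,-5,0,0,255,0.1,-5,0,0,255,0.1,-5,0,0,255,0.1,-5,0,0,255,0.1,-5,0,0,255,0.1,-5,0,0,255,0.1,-5,0,0,255,0.1,-5,0,0,255,0.1,-5,0,0,255,0.1,-5,0,0,255,0.1,-5,0,0,255,0.1,-5,0,0,255,0.1,-5,0,0,255,0.1,-5,0,0,255,0.1,-5,0,0,255,0.1,-5,0,0,255,0,-3,0,0]
}}

```text
t: 6.1
eef_pos: [0.5539, 0.0608, 0.0826]
tool_rot: [0.0, -0.008, 1.0, -0.0]
contact_force: [-0.4, -0.4, 1.3]
gripper_width: -0.002
grasp_force: 0.7
```

On roller 3 now, and the force says it is pressed. Next come 3 to 5.

Call:
{"name": "carry_out", "arguments": {
  "targets": [255,0,-5,0,0,255,0,-5,0,0,255,0.1,-5,0,0,255,0.1,-5,0,0,255,0.1,-5,0,0,255,0.1,-5,0,0,255,0.1,-5,0,0,255,0.1,-5,0,0,255,0.1,-5,0,0,255,0.1,-5,0,0,255,0.1,-5,0,0,255,0.1,-5,0,0]
}}

```text
t: 7.3
eef_pos: [0.5548, 0.0013, 0.0825]
tool_rot: [0.0, -0.009, 1.0, 0.0]
contact_force: [0.3, -0.4, 2.4]
gripper_width: 0.002
grasp_force: 0.7
```

Call:
{"name": "carry_out", "arguments": {
  "targets": [255,0,-5,0,0,255,0,-5,0,0,255,0.1,-5,0,0,255,0.1,-5,0,0,255,0.1,-5,0,0,255,0.1,-5,0,0,255,0.1,-5,0,0,255,0.1,-5,0,0,255,0.1,-5,0,0,255,0.1,-5,0,0,255,0.1,-5,0,0,255,0.1,-5,0,0,255,0,-3,0,0]
}}

```text
t: 8.6
eef_pos: [0.5559, -0.0622, 0.0826]
tool_rot: [0.0, -0.008, 1.0, -0.0]
contact_force: [-0.9, 0.4, 1.3]
gripper_width: -0.003
grasp_force: 0.7
```

Roller 5 is pressed. I'll slide off by 28 mm, pause, then lift.

Call:
{"name": "carry_out", "arguments": {
  "targets": [255,0,-5,0,0,255,0,-5,0,0,255,0,-5,0,0,255,0,-5,0,0,255,0,-5,0,0,255,0,-3,0,0,255,0,0,0,0,255,0,0,0,0,255,0,0,5,0,255,0,0,15,0,255,0,0,30,0,255,0,0,40,0,255,0,0,40,0,255,0,0,0,0,255,0,0,0,0]
}}

```text
t: 10.1
eef_pos: [0.5564, -0.0892, 0.2137]
tool_rot: [0.001, -0.009, 1.0, 0.0]
contact_force: [-0.4, -0.5, -0.5]
gripper_width: -0.0
grasp_force: 0.0
```

```bash
python3 - <<'E'
from h import *
o=bot.get_obs();print(o["t"],o["eef_pos"],o["contact_force"])
c=imaging.read_camera("scene");cv2.imwrite("pics/s4.png",cv2.resize(c["frame"][140:340,150:440,::-1],None,fx=2.7,fy=2.7,interpolation=cv2.INTER_CUBIC))
E
```

```text
10.1 [ 0.55636054 -0.08916056  0.21366691] [-0.41610514 -0.48853765 -0.49067184]
```

View pics/s4.png

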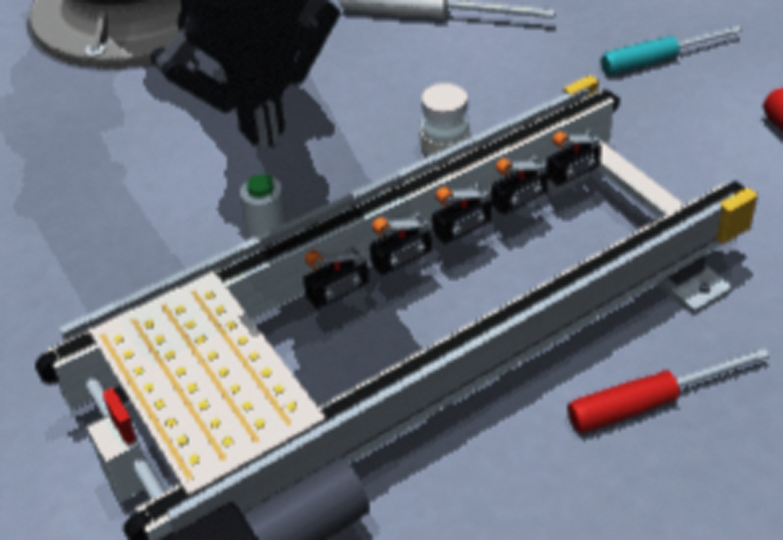

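All five rollers are up (312, 258 to 560, 138), and the panel, gauge, jar and screwdriver are in place. The tool is clear of everything.

```bash
python3 -c "
from station import bot
print(bot.hand_in())"
```

```text
the job is handed in; nothing more can be done
None
```

I ran the fingertip over all five levers in order from infeed to outfeed, about 6.5 mm down and with no more than about 2.4 N in my readings (roller 2 was passed at the same depth without a reading on it); all five are up again, nothing else was moved, and the job was handed in at about 10 s.

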